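# Lower the grinder guard off its wedge

### The arm

A 6-joint arm with a two-finger parallel gripper is mounted at the origin on the work surface. World frame = base frame: x ahead of the robot, y to its left, z up, the work surface at z = 0. Lengths are in m, angles in rad, forces in N, time in s.
With the tool pointing down it reaches from about 0.35 to 0.975 m from the base axis. Payload 4.9 kg.
Tool frame: the origin (TCP) lies on the centre line of the jaws, within the pads' length; the fingertips stand 8 mm ahead of it and the grasp point (between the pads) lies 11 mm behind it; z points along the fingers, y is the direction in which the jaws open and shut (so a half turn about z gives the same grasp; the last joint's range is limited). The gripper opens to 85 mm and grips with 20 to 120 N. Pads are 22 mm wide; open, the fingers measure 114 mm over their backs; the gripper's body (76 mm by 85 mm) begins 54 mm behind the grasp point. The pads swing forward as they close: fully open they stand 13 mm farther back than shut.
Start: joints at [-1.285, 0.053, 1.613, -0, 1.476, -0.119], TCP at [0.246, -0.574, 0.239] pointing down, gripper open.
Joint ranges: [-3.01, 3.01], [-1.01, 2.22], [0.06, 2.58], [-1.02, 4.17], [0.09, 2.62], [-3.14, 3.14]. Speed limits (rad/s): [2.57, 2.57, 3.14, 3.14, 3.14, 3.14].

### API

Orientations are given as a unit quaternion [w, x, y, z].
In Python, from plant import manip gives the robot as it stands.
- The arm moves only by the tool step_arm, never from a script. Its argument "deltas" is a list of rows, each a list of 7 numbers: the shift along the tool's x, y, z in m, then the turn, a rotation vector about the tool's x, y, z in rad, then the gripper command: -1 is fully open, 1 is shut, values between are in proportion. In form: [[dx, dy, dz, ax, ay, az, hand], ...]. A call has 1 to 20 rows; each row is the pose to reach, as a shift and turn from the pose commanded when the call began, along the tool's axes at that moment; what a row does not reach only later rows make up. A row lasts 1/10 s, in which the tool goes at most 50 mm and 8.59 degrees, less where a joint would pass 70% of its speed; a pose out of reach is approached as far as the arm can. A call with a gripper value outside its range is refused whole. The fingers move at their own pace and stop on an object; the grip force is fixed at half the most. Time passes only in rows, so rows that repeat a pose let the fingers close. It gives the time, the measured TCP pose, the force and the opening at its end, in the units of the state.
- manip.state(): the state, without advancing time (a new reading comes with each control period).
- manip.grab_frame(name): name is "side" or "top"; returns the picture (400x640x3 uint8, red, green, blue); there is no depth.
- manip.get_calibration(name): a dict with "fov_y" (degrees; the focal length in pixels is half the picture's height over the tangent of half this angle, whatever the lens; pixels are square), "cx", "cy" (the principal point, pixels), "dist_coeffs" ([k1, k2, p1, p2, k3] as OpenCV has them; the pictures are not rectified), "R" (3x3) and "t" (3): a world point X has camera coordinates R X + t. Camera axes: x right, y down, z forward; pixel columns grow to the right and rows downward; lengths in m; the calibration is good to about 2 mm. A picture is of the moment at which its call begins. get_calibration takes no time and is no camera call.
- manip.job_done(): hands the job in, once; it reports no verdict.
The state is a dict: "time": time; "joint_pos": joint angles; "joint_vel": joint speeds; "joint_efforts": joint torques, N m; "tool_pos": TCP position; "tool_rot": TCP orientation; "contact_force": force on the tool from outside, world axes, zero at the start; "ft_torque": the same for the moment, N m; "gripper_width": opening from 0.0 (shut) to 1.0 (fully open).
Only numpy, scipy, OpenCV 4.12 (cv2) and the standard library are available. Lean on these libraries where they do the work, as an engineer would, in place of code of your own. Each camera call takes 0.05 s, during which the arm holds its last target.

### The job

The sliding spark guard of the disc grinder is propped up on a timber wedge. Take the wedge by its thick end and work it backward out from under the guard in short tugs of about 25 mm, taking hold afresh when the rest bar stops your hand, with a pause of half a second between tugs so that the guard settles on it again; the guard must come down gently until it is fully shut, never dropping, and you must not push, lift or lean on the guard. Then put the wedge down in the blue bin, and leave everything else on the bench where it is.

Things in the scene. Friction and masses are not known exactly. Their poses are not given: they have to be found in the camera images.
- guard (a joint): Height of the guard on its upright slide, m: 0 = fully shut, growing as it rises; about 0.0275 at the start, resting on the wedge. A heavy upright panel (0.9 to 1.7 kg, 330 mm wide, 14 mm thick, 245 mm high), yellow lower rail, clear plastic above. It falls by its own weight and comes down 0.3 mm for each mm the wedge is drawn. Shut, the rail's underside is 12 mm above the bench.
- guard_edge (a point): Middle of the front lower edge of the guard's yellow rail (moves with the guard). x axis: level, square to the guard, into the booth behind it; z axis: up. The booth is a fixed open sheet-metal box 372 mm wide, 340 mm deep, with a green-rimmed grinding disc; its guide posts stand 170 mm either side of this point.
- guard_handle (a point): Middle of the guard's black bar handle, along y, 120 mm long, 35 mm out from the guard's front face, 180 mm above the bench when shut; axes as the guard edge's. Together with the guard it stands in the way of a gripper pointing straight down on the wedge's heel: the gripper must lean back from the guard by some 25 to 45 degrees, fingers pointing down and towards the guard.
- rest_bar (a point): Middle of the fixed steel rest bar, level, 20 mm thick, 250 mm long, parallel to the guard, 195 mm in front of its face, its axis 115 mm above the bench (105 mm clear below), on two posts 118 mm either side. Axes as the guard edge's. A hand that holds the heel leaning back by 30 degrees meets this bar after some 60 mm of pull; then take the wedge again nearer its middle, leaning less.
- wedge_heel (a point): Where to grip the pale timber wedge: on its centreline, 15 mm in from the heel face, 26 mm above its flat underside. x axis: along the wedge from thick heel to thin tip (135 mm ahead of this point); z axis: up. At the start the heel sticks out about 45 mm from the guard's front face, towards the robot, the wedge square to the guard within 3 degrees. Drawing it takes 5 to 20 N. Keep it flat.
- wedge_mid (a point): Centre of the wedge, 15 mm above its underside and 60 mm ahead of the heel point along x; axes as there. The wedge is 150 mm long, 45 mm wide, 0.19 kg, flat below, lying on the bench; its top slopes evenly from 53 mm high at the heel to 8 mm at the tip.
- bin: Blue plastic picking bin, fixed, open on top: outside 230 mm long (its x axis), 160 mm wide (y), walls and floor 5 mm thick. Origin: centre of its underside. Its back (+x) wall and sides are 65 mm high; the sides slope down over the front 65 mm to a lip only 22 mm high at the front (-x). It stands left or right of the grinder.
- stone_rack: Wooden block 190 x 130 x 30 mm with abrasive sticks up to 80 mm high, fixed; origin at the centre of its underside. It stands on the other side from the bin.
- abrasive_block: Bystander: brick-red abrasive block 110 x 40 x 30 mm lying in front of the booth; origin at the centre of its underside.
- coolant_can: Bystander: green can, 56 mm across and 100 mm high, standing in front of the booth; origin at the centre of its underside.
- spanner: Bystander: steel spanner 130 mm long, lying near the robot side of the rest bar; origin under its middle.
- file_brush: Bystander: brush 130 mm long, up to about 45 mm high, lying near the robot side of the rest bar; origin under its middle.
- flange: Bystander: brass flange 90 mm across and 32 mm high, beside the booth; origin at the centre of its underside.
- comb_jaw: Bystander: dark steel plate with five teeth, 85 x 80 x 12 mm, beside the booth; origin at the centre of the plate's underside.
Mind the look-alikes: they are no part of the job. There is more than one size of the part that bears wedge_heel; the job needs the largest.

How it is judged:
By the outcome, as a careful person would: the job done as asked, in the order asked, and still so for the second after the job is handed in, with the robot touching nothing.
It also fails if it takes over 58 s, if anything falls off the work surface, if the arm or the gripper's body presses on something with over 40 N, if the wrist force passes 120 N, or if a joint passes its speed limit or range.

## Working session

There is one attempt and no reset: what is moved stays moved. The work goes in short steps, Python scripts to look and compute and a tool call to move; the robot and the scene stay as the last step left them, time stands still between calls to the robot, and variables do not carry over. Pictures are saved under pics/ and viewed, and the job is handed in when it is done.

Besides the shell and the picture viewer there is one more tool, called after "Request:" by a JSON object that holds its "op" and its "data", one argument or row to a line. step_arm: Moves the arm, as the interface text tells. Its arguments: {"type":"object","properties":{"deltas":{"type":"array"}},"required":["deltas"]}

```bash
mkdir -p pics; ls; python3 - <<'E'
from plant import manip
import cv2, numpy as np
for n in ("side","top"):
    im=manip.grab_frame(n); cv2.imwrite(f"pics/{n}0.png",im[:,:,::-1])
    print(n,manip.get_calibration(n))
print(manip.state())
E
```

```text
pics
side {'fov_y': 48.16046363160597, 'cx': 320.299411809907, 'cy': 203.27072511157002, 'dist_coeffs': array([-0.06388701,  0.        ,  0.        ,  0.        ,  0.        ]), 'R': array([[-0.7398044 , -0.6725554 , -0.01893919],
       [-0.453532  ,  0.51927806, -0.7243335 ],
       [ 0.49698911, -0.52727558, -0.68918959]]), 't': array([0.48197105, 0.30284434, 1.35734677])}
top {'fov_y': 48.76538019200074, 'cx': 309.95106590072635, 'cy': 201.40101628717645, 'dist_coeffs': array([-0.04539446,  0.        ,  0.        ,  0.        ,  0.        ]), 'R': array([[-2.49109119e-02, -9.99689564e-01, -4.70970149e-04],
       [-9.73504334e-01,  2.43655275e-02, -2.27366735e-01],
       [ 2.27307628e-01, -5.20542121e-03, -9.73809091e-01]]), 't': array([0.07954346, 0.57317103, 1.30064817])}
{'time': 0.1, 'joint_pos': array([-1.28500269e+00,  5.32981020e-02,  1.61419054e+00,  1.78727566e-05,
        1.47598376e+00, -1.19005198e-01]), 'joint_vel': array([-0.00090436, -0.00133725, -0.00448597, -0.00066555, -0.00283806,
        0.00081119]), 'joint_efforts': array([ 3.62870624e-04, -3.94907355e+01, -3.71362710e+01, -1.45904269e-04,
        3.98869146e-03, -7.79135604e-06]), 'tool_pos': array([ 0.24598959, -0.57394852,  0.23816122]), 'tool_rot': array([-9.37346622e-04,  9.79586806e-01,  2.01019417e-01, -6.94245406e-05]), 'contact_force': array([-0.66235363, -0.23317731, -0.61695533]), 'ft_torque': array([ 0.04234794,  0.02458468, -0.0047512 ]), 'gripper_width': 1.0030443090048438}
```

View pics/side0.png

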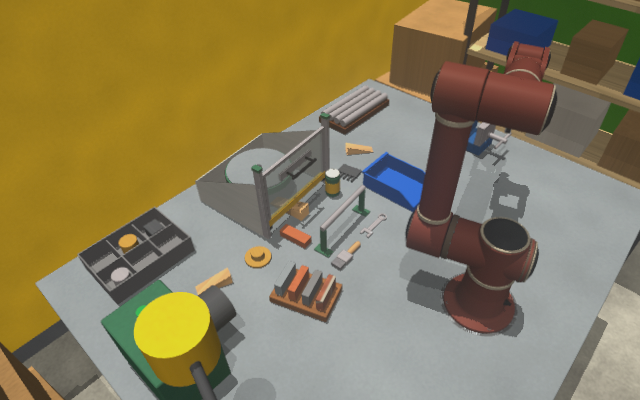

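View pics/top0.png

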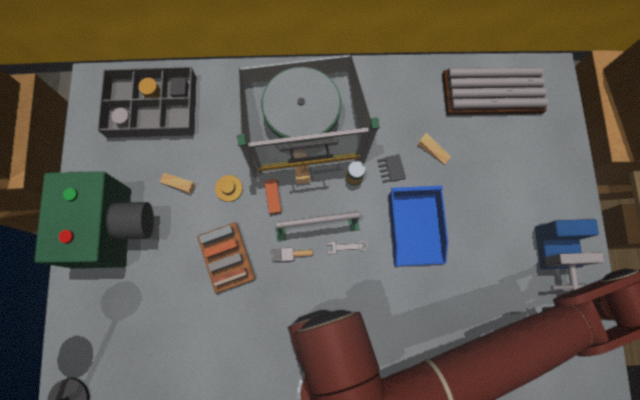

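The side view shows the booth with the guard at about (290,185), the wedge heel near (298,210), the rest bar near (343,220) and the bin near (400,180). In the top view the wedge heel is at about (302,173), the rest bar near (318,222) and the bin near (418,226). Two smaller wedges lie apart at (178,183) and (435,148). I'll enlarge both.

```bash
python3 - <<'E'
import cv2
a=cv2.imread("pics/top0.png")[120:270,230:460]; cv2.imwrite("pics/topz.png",cv2.resize(a,None,fx=3.4,fy=3.4,interpolation=cv2.INTER_CUBIC))
a=cv2.imread("pics/side0.png")[110:260,230:440]; cv2.imwrite("pics/sidez.png",cv2.resize(a,None,fx=3.8,fy=3.8,interpolation=cv2.INTER_CUBIC))
E
```

```text
(no output)
```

View pics/topz.png

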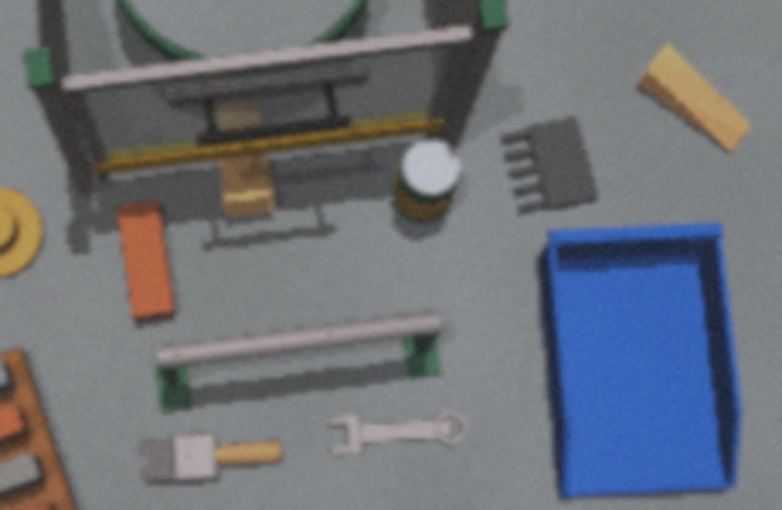

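View pics/sidez.png

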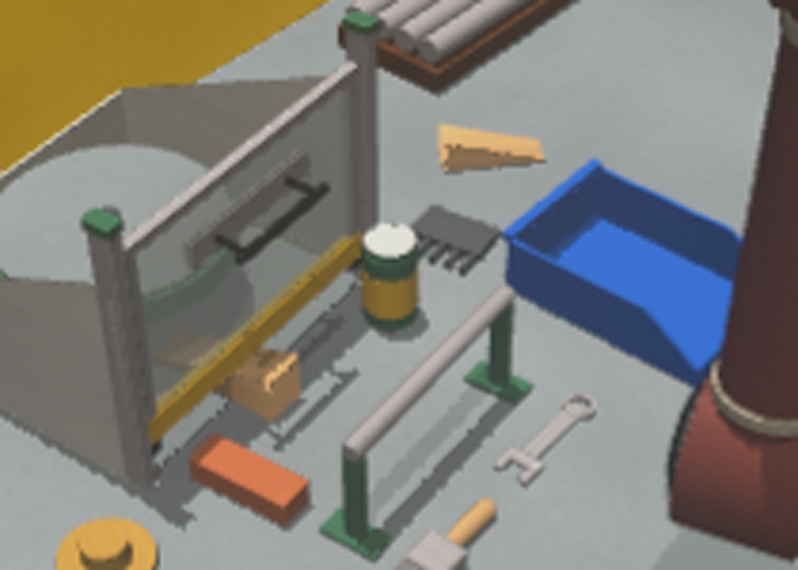

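```bash
cat > h.py <<'E'
import numpy as np, cv2
from plant import manip
from scipy.spatial.transform import Rotation as Ro
def K(n):
    c=manip.get_calibration(n); f=200/np.tan(np.radians(c['fov_y']/2))
    return np.array([[f,0,c['cx']],[0,f,c['cy']],[0,0,1.]]),np.array(c['dist_coeffs']),np.array(c['R']),np.array(c['t'])
def ray(n,p):
    k,d,R,t=K(n); u=cv2.undistortPoints(np.array([[p]],float),k,d)[0,0]
    return -R.T@t, R.T@np.array([u[0],u[1],1.])
def onz(n,p,z):
    o,d=ray(n,p); return o+d*(z-o[2])/d[2]
def two(ps,pt):
    A=[];b=[]
    for n,p in(("side",ps),("top",pt)):
        o,d=ray(n,p); d/=np.linalg.norm(d); P=np.eye(3)-np.outer(d,d); A.append(P);b.append(P@o)
    x=np.linalg.lstsq(np.vstack(A),np.hstack(b),rcond=None)[0]
    return x,[np.linalg.norm(A[i]@x-b[i]) for i in(0,1)]
def proj(n,X):
    k,d,R,t=K(n); return cv2.projectPoints(np.array(X,float).reshape(-1,1,3),cv2.Rodrigues(R)[0],t,k,d)[0][:,0]
def shot(n,name,box=None,f=1):
    im=manip.grab_frame(n); cv2.imwrite(f"pics/{name}_raw.png",im[:,:,::-1]); crop(name+"_raw",name,box,f)
def crop(src,dst,box,f):
    im=cv2.imread(f"pics/{src}.png"); x0,y0,x1,y1=box or(0,0,640,400)
    cv2.imwrite(f"pics/{dst}.png",cv2.resize(im[y0:y1,x0:x1],None,fx=f,fy=f,interpolation=cv2.INTER_CUBIC))
def Rq(q): return Ro.from_quat([q[1],q[2],q[3],q[0]])
E
python3 - <<'E'
from h import *
crop("top0","tw",(280,150,330,190),14)
crop("side0","sw",(280,190,330,230),14)
Z=lambda x,y:(230+(x+.5)/3.4-.5,120+(y+.5)/3.4-.5)
for n,p,z in [("rail L",(100,172),.0395),("rail R",(442,130),.0395),("bar L",(160,356),.122),("bar R",(440,322),.122),
 ("bin bl",(550,232),.065),("bin br",(720,228),.065),("bin fl",(563,495),.022),("bin fr",(732,488),.022),
 ("block",(120,206),.03),("block",(158,204),.03),("block",(137,318),.03),("block",(174,314),.03),("can",(430,168),.1),("spanL",(335,435),.01),("brush",(215,455),.02)]:
    print(n,onz("top",Z(*p),z).round(4))
E
```

```text
rail L [0.6881 0.2261 0.0395]
rail R [ 0.7218 -0.0993  0.0395]
bar L [0.4953 0.1647 0.122 ]
bar R [ 0.5191 -0.0783  0.122 ]
bin bl [ 0.6122 -0.1905  0.065 ]
bin br [ 0.6122 -0.3482  0.065 ]
bin fl [ 0.3753 -0.1945  0.022 ]
bin fr [ 0.3773 -0.3503  0.022 ]
block [0.657  0.2081 0.03  ]
block [0.658  0.1721 0.03  ]
block [0.5483 0.1925 0.03  ]
block [0.5513 0.158  0.03  ]
can [ 0.6655 -0.079   0.1   ]
spanL [0.4372 0.0112 0.01  ]
brush [0.4202 0.1224 0.02  ]
```

View pics/tw.png

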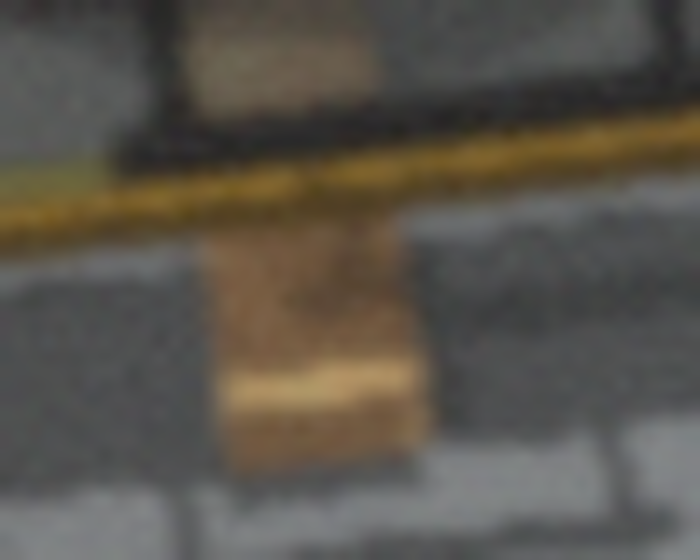

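View pics/sw.png

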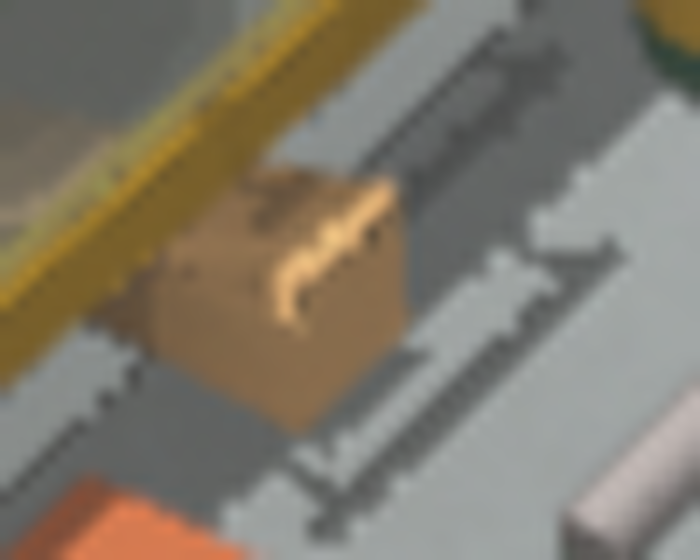

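```bash
python3 - <<'E'
from h import *
T=lambda x,y:(280+(x+.5)/14-.5,150+(y+.5)/14-.5)
S=lambda x,y:(280+(x+.5)/14-.5,190+(y+.5)/14-.5)
print("bot top-view",onz("top",T(232,472),0),onz("top",T(425,447),0))
print("bot side",onz("side",S(300,432),0),onz("side",S(408,320),0))
print("top top-view",onz("top",T(225,402),.053),onz("top",T(428,385),.053))
print("top side",onz("side",S(290,292),.053),onz("side",S(400,182),.053))
print("wedge top edges at rail L,R", onz("top",T(208,240),.044),onz("top",T(398,222),.044))
# rail line
a=onz("top",T(0,255),.0395);b=onz("top",T(690,135),.0395);print("rail low edge",a,b, np.degrees(np.arctan2(a[0]-b[0],a[1]-b[1])))
a=onz("side",S(0,390),.0395);b=onz("side",S(420,5),.0395);print("rail low side",a,b)
# gripper tool axes
s=manip.state(); print(Rq(s['tool_rot']).as_matrix().round(3))
E
```

```text
bot top-view [0.65270454 0.10876713 0.        ] [0.6576516 0.0633717 0.       ]
bot side [0.65090523 0.10507757 0.        ] [0.65814151 0.05656585 0.        ]
top top-view [0.65442865 0.10867781 0.053     ] [0.65727507 0.06267003 0.053     ]
top side [0.6493971  0.10655936 0.053     ] [0.65622582 0.05875565 0.053     ]
wedge top edges at rail L,R [0.69574754 0.11214743 0.044     ] [0.69896951 0.06851111 0.044     ]
rail low edge [0.69479101 0.16014424 0.0395    ] [7.19774220e-01 5.89716875e-04 3.95000000e-02] -8.899171484196858
rail low side [0.69012826 0.17090182 0.0395    ] [ 0.70992583 -0.00510972  0.0395    ]
[[ 0.919  0.394 -0.001]
 [ 0.394 -0.919  0.002]
 [ 0.    -0.002 -1.   ]]
```

```bash
cat >> h.py <<'E'
def Rt(lean,yaw):
    l,w=np.radians([lean,yaw]); c,s=np.cos(l),np.sin(l); h=np.array([np.cos(w),np.sin(w),0])
    x=h*c+[0,0,s]; y=np.array([np.sin(w),-np.cos(w),0]); return Ro.from_matrix(np.stack([x,y,np.cross(x,y)],1))
def delta(G,lean,yaw,start=None):
    """tool-frame delta to put grasp point at G; start=(TCP,Rot)"""
    if start is None:
        s=manip.state(); start=(np.array(s['tool_pos']),Rq(s['tool_rot']))
    R=Rt(lean,yaw); tcp=np.array(G)+.011*R.as_matrix()[:,2]
    print("d",(start[1].inv().apply(tcp-start[0])).round(4),"r",(start[1].inv()*R).as_rotvec().round(3),"| tcp",tcp.round(4))
    return tcp,R
def st():
    s=manip.state(); R=Rq(s['tool_rot']).as_matrix(); 
    print("t",round(s['time'],2),"tcp",np.round(s['tool_pos'],4),"G",np.round(s['tool_pos']-.011*R[:,2],4),"lean",np.degrees(np.arctan2(R[2,0],-R[2,2])).round(1),"yaw",np.degrees(np.arctan2(R[0,1],-R[1,1])).round(1),"F",np.round(s['contact_force'],1),"w",round(s['gripper_width'],3),"yz",R[2,1].round(3))
E
python3 - <<'E'
from h import *
st()
H=np.array([.6695,.0854,.027]); R=Rt(30,6).as_matrix()
p=delta([.50,-.05,.40],30,6)
p=delta(H-.12*R[:,2],30,6,p)
p=delta(H,30,6,p)
E
```

```text
t 0.1 tcp [ 0.246  -0.5739  0.2382] G [ 0.246  -0.574   0.2492] lean 0.0 yaw 23.2 F [-0.7 -0.2 -0.6] w 1.003 yz -0.002
d [ 0.4451 -0.3802 -0.1515] r [-0.08   0.52   0.293] | tcp [ 0.5055 -0.0494  0.3905]
d [-0.0283 -0.1169  0.2944] r [0. 0. 0.] | tcp [0.6153 0.0797 0.1214]
d [-0.   -0.    0.12] r [0. 0. 0.] | tcp [0.675  0.086  0.0175]
```

Request:
{"op": "step_arm", "data": {
  "deltas": [
    [0.03,-0.03,-0.03,0,0.04,0.02,-1],
    [0.06,-0.05,-0.06,-0.01,0.08,0.04,-1],
    [0.09,-0.08,-0.09,-0.02,0.12,0.06,-1],
    [0.12,-0.1,-0.12,-0.02,0.16,0.08,-1],
    [0.15,-0.13,-0.15,-0.03,0.2,0.1,-1],
    [0.18,-0.16,-0.15,-0.03,0.24,0.13,-1],
    [0.21,-0.18,-0.15,-0.04,0.28,0.15,-1],
    [0.24,-0.21,-0.15,-0.05,0.32,0.18,-1],
    [0.27,-0.23,-0.15,-0.05,0.36,0.2,-1],
    [0.3,-0.26,-0.15,-0.06,0.4,0.22,-1],
    [0.33,-0.28,-0.15,-0.06,0.44,0.24,-1],
    [0.36,-0.31,-0.15,-0.07,0.48,0.26,-1],
    [0.39,-0.33,-0.15,-0.07,0.5,0.28,-1],
    [0.42,-0.36,-0.15,-0.08,0.52,0.293,-1],
    [0.445,-0.38,-0.15,-0.08,0.52,0.293,-1],
    [0.445,-0.38,-0.15,-0.08,0.52,0.293,-1],
    [0.445,-0.38,-0.15,-0.08,0.52,0.293,-1]
  ]
}}

```text
time: 1.8
tool_pos: [0.5054, -0.0493, 0.3887]
tool_rot: [-0.013, 0.965, 0.052, 0.258]
contact_force: [-0.6, -0.9, 0.6]
gripper_width: 1.005
```

```bash
python3 - <<'E'
from h import *
st()
H=np.array([.6695,.0854,.027]); R=Rt(30,6).as_matrix()
p=delta(H-.12*R[:,2],30,6)
E
```

```text
t 1.8 tcp [ 0.5054 -0.0493  0.3887] G [ 0.4999 -0.0498  0.3982] lean 30.0 yaw 6.1 F [-0.6 -0.9  0.6] w 1.005 yz 0.001
d [-0.0268 -0.1169  0.2929] r [0.    0.001 0.002] | tcp [0.6153 0.0797 0.1214]
```

Request:
{"op": "step_arm", "data": {
  "deltas": [
    [-0.002,-0.02,0.02,0,0,0,-1],
    [-0.005,-0.05,0.05,0,0,0,-1],
    [-0.008,-0.08,0.09,0,0,0,-1],
    [-0.012,-0.1,0.13,0,0,0,-1],
    [-0.016,-0.117,0.17,0,0,0,-1],
    [-0.02,-0.117,0.21,0,0,0,-1],
    [-0.023,-0.117,0.25,0,0,0,-1],
    [-0.025,-0.117,0.275,0,0,0,-1],
    [-0.027,-0.117,0.293,0,0,0,-1],
    [-0.027,-0.117,0.293,0,0,0,-1],
    [-0.027,-0.117,0.293,0,0,0,-1]
  ]
}}

```text
time: 2.9
tool_pos: [0.6159, 0.0775, 0.1219]
tool_rot: [-0.013, 0.965, 0.05, 0.258]
contact_force: [0.4, -0.5, 0.2]
gripper_width: 1.004
```

```bash
python3 - <<'E'
from h import *
st()
shot("top","t1",(250,100,400,270),4);shot("side","s1",(230,110,430,260),4)
E
```

```text
t 2.9 tcp [0.6159 0.0775 0.1219] G [0.6104 0.077  0.1314] lean 30.0 yaw 5.9 F [ 0.4 -0.5  0.2] w 1.004 yz 0.001
```

View pics/s1.png

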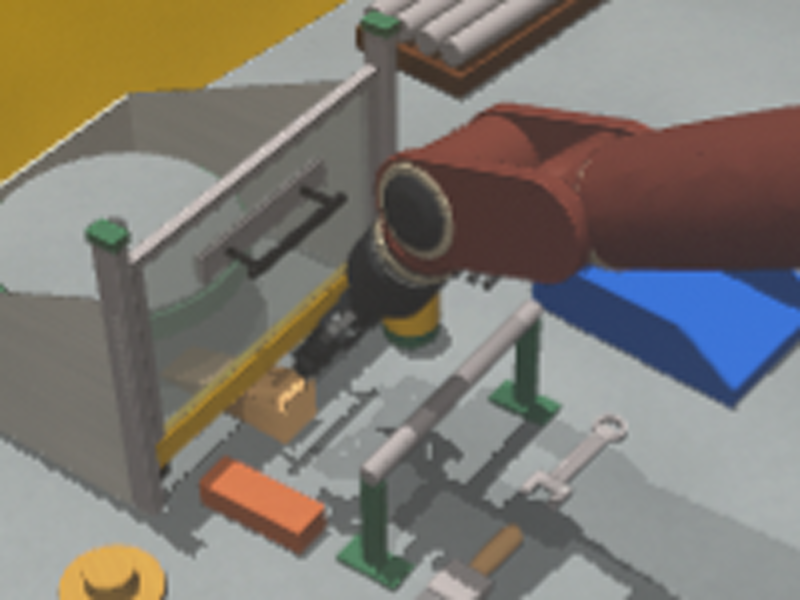

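View pics/t1.png

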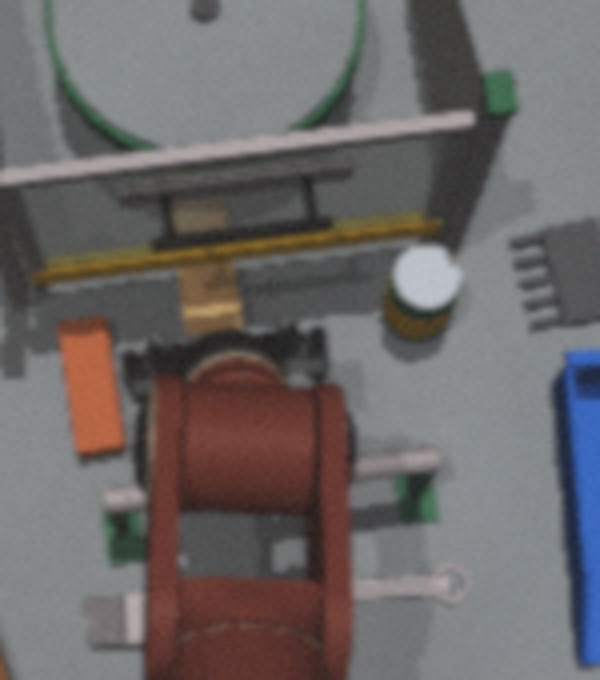

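```bash
python3 - <<'E'
from h import *
s=manip.state();R=Rq(s['tool_rot']).as_matrix();p=s['tool_pos']
f=lambda P:((P-[250,100]+.5)*4-.5).round(0).tolist()
for a,y in((0,0),(-.013,-.057),(-.013,.057),(-.013,-.0425),(-.013,.0425)):
    print(a,y,f(proj("top",p+R@[0,y,a])[0]))
for z in(0,.026,.053):print(f(proj("top",[.6546,.0838,z])[0]))
st();H=np.array([.6695,.0854,.028]);delta(H,30,6)
E
```

```text
0 0 [223.0, 336.0]
-0.013 -0.057 [147.0, 350.0]
-0.013 0.057 [300.0, 331.0]
-0.013 -0.0425 [167.0, 347.0]
-0.013 0.0425 [281.0, 333.0]
[216.0, 332.0]
[216.0, 323.0]
[215.0, 314.0]
t 3.0 tcp [0.6167 0.078  0.1237] G [0.6112 0.0775 0.1333] lean 30.2 yaw 5.9 F [ 0.3 -1.3 -0.5] w 0.998 yz 0.002
d [-0.0021 -0.0021  0.1206] r [ 0.002 -0.003 -0.   ] | tcp [0.675  0.086  0.0185]
```

Request:
{"op": "step_arm", "data": {
  "deltas": [
    [-0.001,-0.003,0.02,0,0,0,-1],
    [-0.002,-0.003,0.045,0,0,0,-1],
    [-0.002,-0.003,0.07,0,0,0,-1],
    [-0.002,-0.003,0.09,0,0,0,-1],
    [-0.002,-0.003,0.105,0,0,0,-1],
    [-0.002,-0.003,0.113,0,0,0,-1],
    [-0.002,-0.003,0.12,0,0,0,-1],
    [-0.002,-0.003,0.12,0,0,0,-1],
    [-0.002,-0.003,0.12,0,0,0,-1]
  ]
}}

```text
time: 3.9
tool_pos: [0.674, 0.0878, 0.0181]
tool_rot: [-0.013, 0.964, 0.051, 0.259]
contact_force: [-0.2, 0.2, -0.4]
gripper_width: 1.007
```

```bash
python3 - <<'E'
from h import *
st()
shot("top","t2",(250,120,400,270),4);shot("side","s2",(230,140,380,260),5)
E
```

```text
t 3.9 tcp [0.674  0.0878 0.0181] G [0.6686 0.0873 0.0276] lean 30.1 yaw 6.0 F [-0.2  0.2 -0.4] w 1.007 yz 0.001
```

View pics/s2.png

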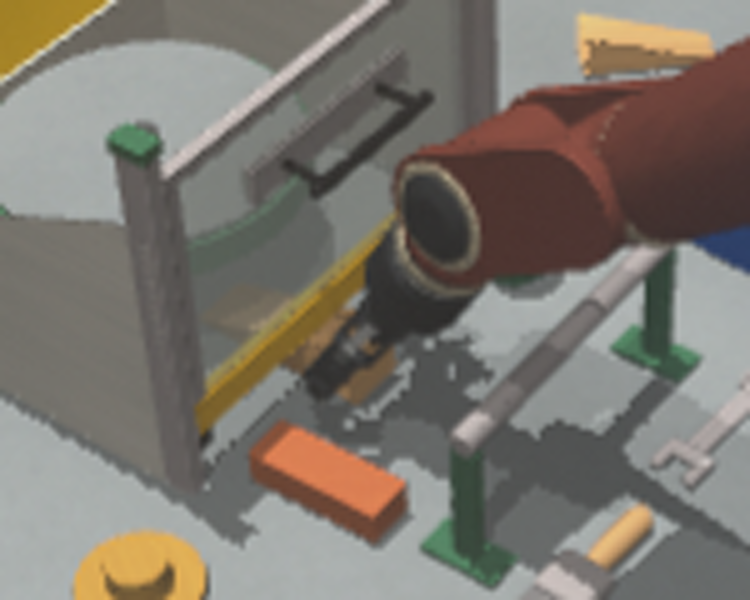

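View pics/t2.png

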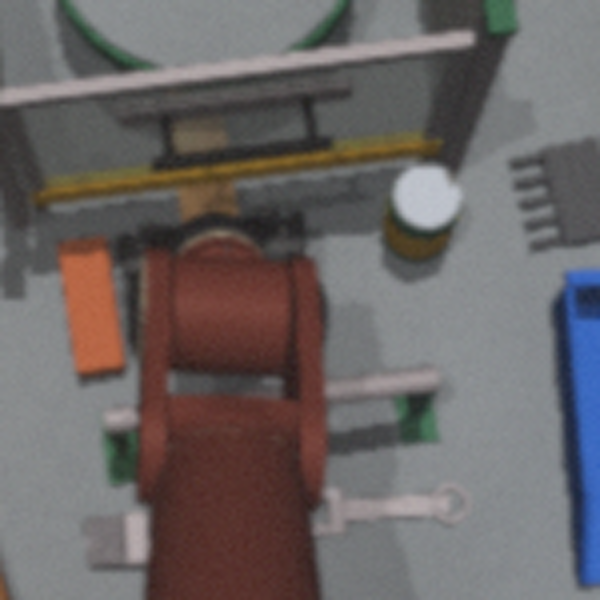

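Request:
{"op": "step_arm", "data": {
  "deltas": [
    [0,0,0,0,0,0,-0.3],
    [0,0,0,0,0,0,0],
    [0,0,0,0,0,0,0.2],
    [0,0,0,0,0,0,0.5],
    [0,0,0,0,0,0,1],
    [0,0,0,0,0,0,1],
    [0,0,0,0,0,0,1]
  ]
}}

```text
time: 4.7
tool_pos: [0.6738, 0.0873, 0.0176]
tool_rot: [-0.012, 0.964, 0.051, 0.259]
contact_force: [-4.7, -3.0, 5.4]
gripper_width: 0.519
```

```bash
python3 - <<'E'
from h import *
st(); R=Rq(manip.state()['tool_rot']).as_matrix(); d=-np.array([np.cos(np.radians(6)),np.sin(np.radians(6)),0]); print(R.T@d*.025)
E
```

```text
t 4.7 tcp [0.6738 0.0873 0.0176] G [0.6683 0.0868 0.0271] lean 30.0 yaw 6.0 F [-4.7 -3.   5.4] w 0.519 yz 0.002
[-2.16403914e-02  8.65758685e-06 -1.25177228e-02]
```

Request:
{"op": "step_arm", "data": {
  "deltas": [
    [-0.0022,0,-0.0012,0,0,0,1],
    [-0.0044,0,-0.0025,0,0,0,1],
    [-0.0065,0,-0.0038,0,0,0,1],
    [-0.0087,0,-0.005,0,0,0,1],
    [-0.0108,0,-0.0063,0,0,0,1],
    [-0.013,0,-0.0075,0,0,0,1],
    [-0.0152,0,-0.0088,0,0,0,1],
    [-0.0173,0,-0.01,0,0,0,1],
    [-0.0195,0,-0.0113,0,0,0,1],
    [-0.0217,0,-0.0125,0,0,0,1],
    [-0.0217,0,-0.0125,0,0,0,1],
    [-0.0217,0,-0.0125,0,0,0,1],
    [-0.0217,0,-0.0125,0,0,0,1],
    [-0.0217,0,-0.0125,0,0,0,1],
    [-0.0217,0,-0.0125,0,0,0,1],
    [-0.0217,0,-0.0125,0,0,0,1],
    [-0.0217,0,-0.0125,0,0,0,1]
  ]
}}

```text
time: 6.4
tool_pos: [0.6494, 0.0853, 0.0176]
tool_rot: [-0.013, 0.964, 0.051, 0.259]
contact_force: [5.6, 0.9, 0.4]
gripper_width: 0.521
```

```bash
python3 - <<'E'
from h import *
st()
shot("side","s3",(230,140,380,260),5)
E
```

```text
t 6.4 tcp [0.6494 0.0853 0.0176] G [0.6439 0.0847 0.0271] lean 30.1 yaw 6.0 F [5.6 0.9 0.4] w 0.521 yz 0.002
```

View pics/s3.png

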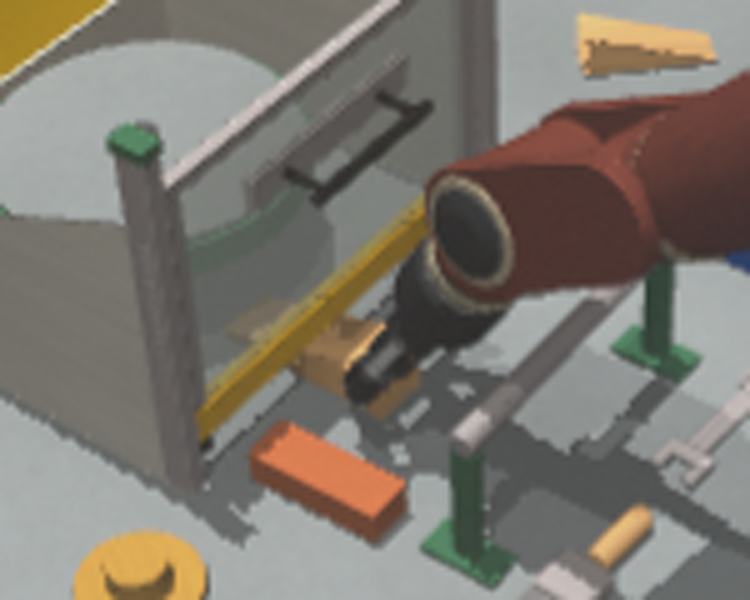

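The wedge came with the hand: the heel is now at about (395,390) in this crop and the rail is lower. The second tug follows.

Request:
{"op": "step_arm", "data": {
  "deltas": [
    [-0.0022,0,-0.0012,0,0,0,1],
    [-0.0044,0,-0.0025,0,0,0,1],
    [-0.0065,0,-0.0038,0,0,0,1],
    [-0.0087,0,-0.005,0,0,0,1],
    [-0.0108,0,-0.0063,0,0,0,1],
    [-0.013,0,-0.0075,0,0,0,1],
    [-0.0152,0,-0.0088,0,0,0,1],
    [-0.0173,0,-0.01,0,0,0,1],
    [-0.0195,0,-0.0113,0,0,0,1],
    [-0.0217,0,-0.0125,0,0,0,1],
    [-0.0217,0,-0.0125,0,0,0,1],
    [-0.0217,0,-0.0125,0,0,0,1],
    [-0.0217,0,-0.0125,0,0,0,1],
    [-0.0217,0,-0.0125,0,0,0,1],
    [-0.0217,0,-0.0125,0,0,0,1],
    [-0.0217,0,-0.0125,0,0,0,1]
  ]
}}

```text
time: 8.05
tool_pos: [0.6244, 0.0826, 0.0176]
tool_rot: [-0.013, 0.964, 0.051, 0.259]
contact_force: [1.5, -0.3, 5.2]
gripper_width: 0.52
```

```bash
python3 - <<'E'
from h import *
st()
shot("side","s4",(230,140,380,260),5)
E
```

```text
t 8.05 tcp [0.6244 0.0826 0.0176] G [0.6189 0.082  0.0271] lean 30.1 yaw 6.0 F [ 1.5 -0.3  5.2] w 0.52 yz 0.002
```

View pics/s4.png

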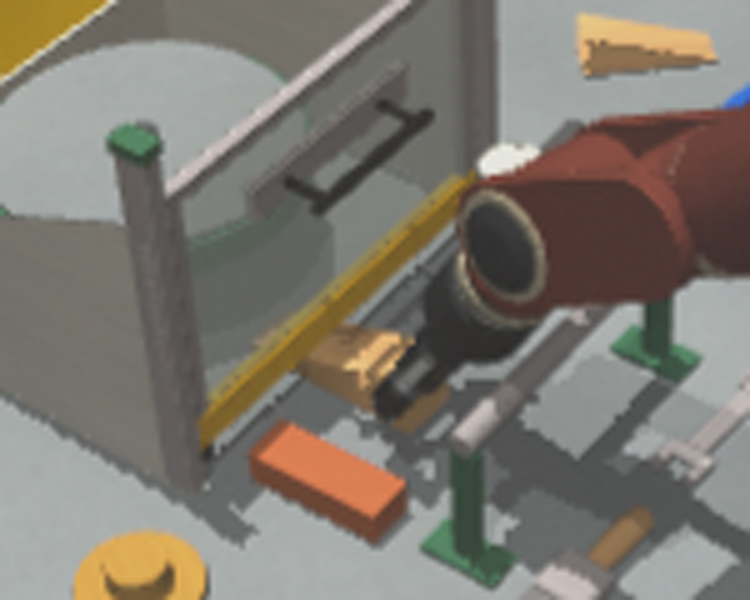

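Request:
{"op": "step_arm", "data": {
  "deltas": [
    [0,0,0,0,0,0,0.3],
    [0,0,0,0,0,0,0],
    [0,0,0,0,0,0,-0.3],
    [0,0,0,0,0,0,-0.6],
    [0,0,0,0,0,0,-0.6],
    [0,0,0,0,0,0,-0.6]
  ]
}}

```text
time: 8.7
tool_pos: [0.6229, 0.0827, 0.016]
tool_rot: [-0.013, 0.965, 0.051, 0.258]
contact_force: [-0.7, -0.3, 0.1]
gripper_width: 0.802
```

```bash
python3 - <<'E'
from h import *
st()
p=delta([.6467,.0849,.030],20,6)
p=delta([.6467,.0849,.027],20,6)
shot("side","s5",(230,140,380,260),5)
E
```

```text
t 8.7 tcp [0.6229 0.0827 0.016 ] G [0.6174 0.0822 0.0255] lean 29.9 yaw 6.0 F [-0.7 -0.3  0.1] w 0.802 yz 0.001
d [0.0258 0.0003 0.0106] r [ 0.001 -0.173  0.   ] | tcp [0.6504 0.0853 0.0197]
d [0.0243 0.0003 0.0132] r [ 0.001 -0.173  0.   ] | tcp [0.6504 0.0853 0.0167]
```

View pics/s5.png

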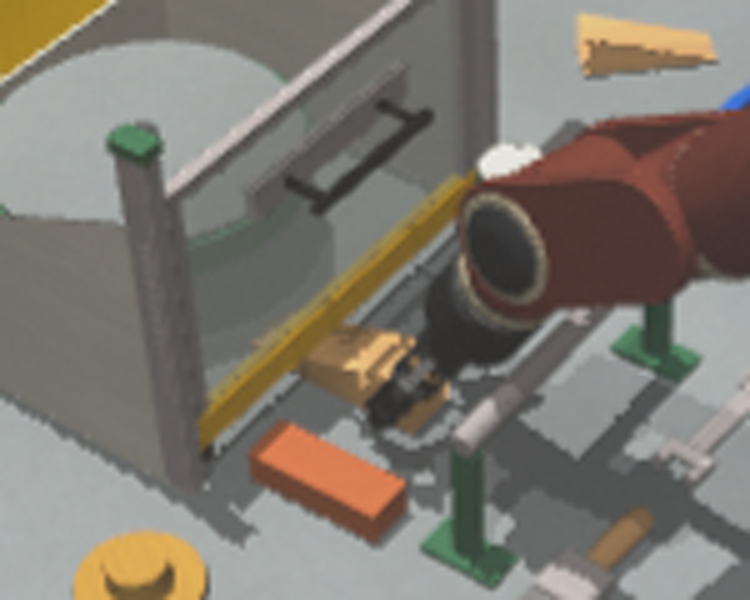

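The wedge and guard stayed put on release. Next I take hold nearer the middle, leaning 20°.

Request:
{"op": "step_arm", "data": {
  "deltas": [
    [0.006,0,0,0,-0.03,0,-0.6],
    [0.011,0,0.003,0,-0.06,0,-0.6],
    [0.016,0,0.006,0,-0.1,0,-0.6],
    [0.021,0,0.009,0,-0.14,0,-0.6],
    [0.0255,0,0.0115,0,-0.173,0,-0.6],
    [0.0255,0,0.0115,0,-0.173,0,-0.6],
    [0.0255,0,0.0115,0,-0.173,0,-0.6]
  ]
}}

```text
time: 9.45
tool_pos: [0.6513, 0.0856, 0.0195]
tool_rot: [-0.009, 0.983, 0.052, 0.174]
contact_force: [-0.4, 0.0, -0.2]
gripper_width: 0.8
```

```bash
python3 - <<'E'
from h import *
st()
shot("side","s6",(230,140,380,260),5)
shot("top","t6",(250,120,400,270),4)
E
```

```text
t 9.45 tcp [0.6513 0.0856 0.0195] G [0.6475 0.0852 0.0298] lean 20.1 yaw 6.0 F [-0.4  0.  -0.2] w 0.8 yz 0.001
```

View pics/s6.png

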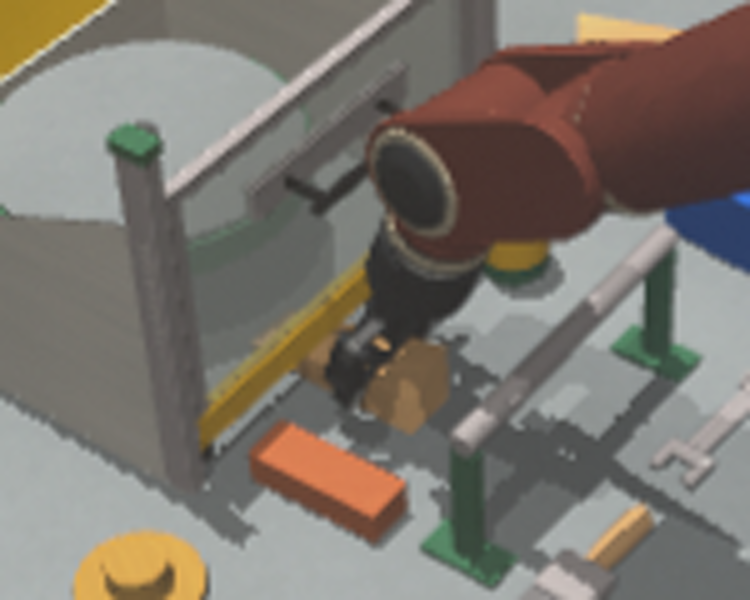

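View pics/t6.png

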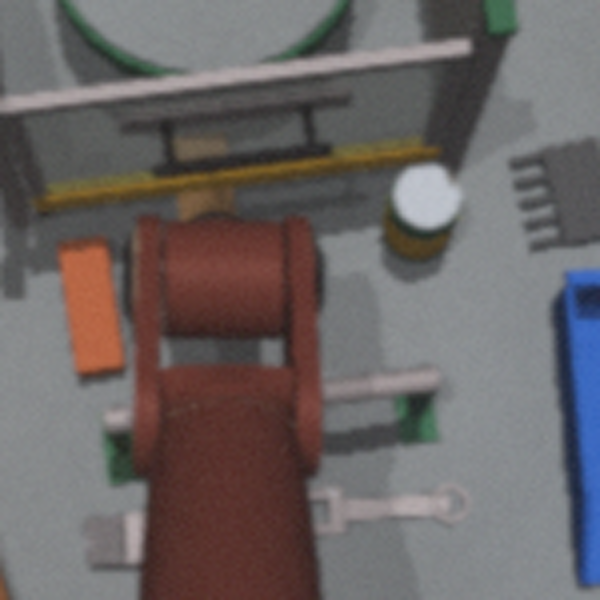

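The fingers straddle the wedge at about (360,365) in the side crop, and the rest bar is well clear of the hand. Closing.

Request:
{"op": "step_arm", "data": {
  "deltas": [
    [0,0,0.002,0,0,0,-0.2],
    [0,0,0.002,0,0,0,0.1],
    [0,0,0.002,0,0,0,0.4],
    [0,0,0.002,0,0,0,1],
    [0,0,0.002,0,0,0,1],
    [0,0,0.002,0,0,0,1]
  ]
}}

```text
time: 10.15
tool_pos: [0.6514, 0.0853, 0.0175]
tool_rot: [-0.008, 0.983, 0.052, 0.174]
contact_force: [-4.0, -2.3, 2.2]
gripper_width: 0.514
```

```bash
python3 - <<'E'
from h import *
st()
E
```

```text
t 10.15 tcp [0.6514 0.0853 0.0175] G [0.6477 0.085  0.0278] lean 20.0 yaw 6.0 F [-4.  -2.3  2.2] w 0.514 yz 0.002
```

Request:
{"op": "step_arm", "data": {
  "deltas": [
    [-0.0023,0,-0.0008,0,0,0,1],
    [-0.0047,0,-0.0017,0,0,0,1],
    [-0.007,0,-0.0026,0,0,0,1],
    [-0.0094,0,-0.0034,0,0,0,1],
    [-0.0117,0,-0.0043,0,0,0,1],
    [-0.0141,0,-0.0051,0,0,0,1],
    [-0.0164,0,-0.006,0,0,0,1],
    [-0.0188,0,-0.0068,0,0,0,1],
    [-0.0211,0,-0.0077,0,0,0,1],
    [-0.0235,0,-0.0086,0,0,0,1],
    [-0.0235,0,-0.0086,0,0,0,1],
    [-0.0235,0,-0.0086,0,0,0,1],
    [-0.0235,0,-0.0086,0,0,0,1],
    [-0.0235,0,-0.0086,0,0,0,1],
    [-0.0235,0,-0.0086,0,0,0,1],
    [-0.0235,0,-0.0086,0,0,0,1]
  ]
}}

```text
time: 11.75
tool_pos: [0.6272, 0.0831, 0.0176]
tool_rot: [-0.009, 0.983, 0.052, 0.174]
contact_force: [6.1, 0.8, -7.5]
gripper_width: 0.518
```

```bash
python3 - <<'E'
from h import *
st()
shot("side","s7",(230,140,380,260),5)
E
```

```text
t 11.75 tcp [0.6272 0.0831 0.0176] G [0.6235 0.0827 0.0279] lean 20.1 yaw 6.0 F [ 6.1  0.8 -7.5] w 0.518 yz 0.001
```

View pics/s7.png

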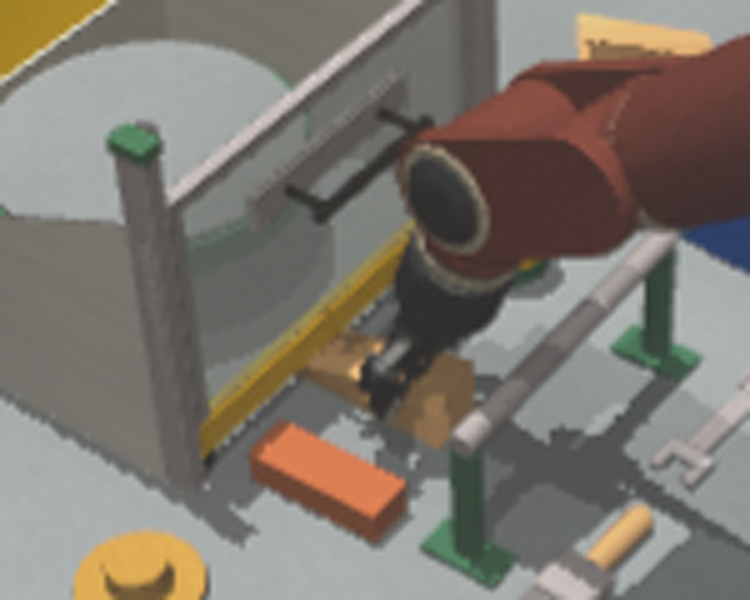

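Third tug done: 75 mm drawn in total and the guard is nearly shut. The hand would come close to the rest bar on the next pull, so I take hold again farther forward.

Request:
{"op": "step_arm", "data": {
  "deltas": [
    [0,0,0,0,0,0,0.3],
    [0,0,0,0,0,0,0],
    [0,0,0,0,0,0,-0.3],
    [0,0,0,0,0,0,-0.6],
    [0,0,0,0,0,0,-0.6],
    [0,0,0,0,0,0,-0.6]
  ]
}}

```text
time: 12.4
tool_pos: [0.6277, 0.083, 0.0185]
tool_rot: [-0.008, 0.983, 0.052, 0.175]
contact_force: [0.8, 0.4, -0.2]
gripper_width: 0.797
```

```bash
python3 - <<'E'
from h import *
st()
p=delta([.6475,.0852,.027],20,6)
E
```

```text
t 12.4 tcp [0.6277 0.083  0.0185] G [0.6239 0.0826 0.0289] lean 20.2 yaw 6.0 F [ 0.8  0.4 -0.2] w 0.797 yz 0.001
d [ 0.0216 -0.0001  0.0099] r [ 0.001 -0.003  0.   ] | tcp [0.6512 0.0856 0.0167]
```

Request:
{"op": "step_arm", "data": {
  "deltas": [
    [0.005,0,0.002,0,0,0,-0.6],
    [0.01,0,0.004,0,0,0,-0.6],
    [0.016,0,0.007,0,0,0,-0.6],
    [0.0216,0,0.0095,0,0,0,-0.6],
    [0.0216,0,0.0095,0,0,0,-0.6],
    [0.0216,0,0.0095,0,0,0,-0.3],
    [0.0216,0,0.0095,0,0,0,0],
    [0.0216,0,0.0095,0,0,0,0.4],
    [0.0216,0,0.0095,0,0,0,1],
    [0.0216,0,0.0095,0,0,0,1],
    [0.0216,0,0.0095,0,0,0,1]
  ]
}}

```text
time: 13.5
tool_pos: [0.6504, 0.0854, 0.0164]
tool_rot: [-0.008, 0.983, 0.052, 0.174]
contact_force: [-4.2, -0.5, 4.3]
gripper_width: 0.512
```

```bash
python3 - <<'E'
from h import *
st()
shot("side","s8",(230,140,380,260),5)
E
```

```text
t 13.5 tcp [0.6504 0.0854 0.0164] G [0.6467 0.085  0.0267] lean 20.1 yaw 6.0 F [-4.2 -0.5  4.3] w 0.512 yz 0.001
```

View pics/s8.png

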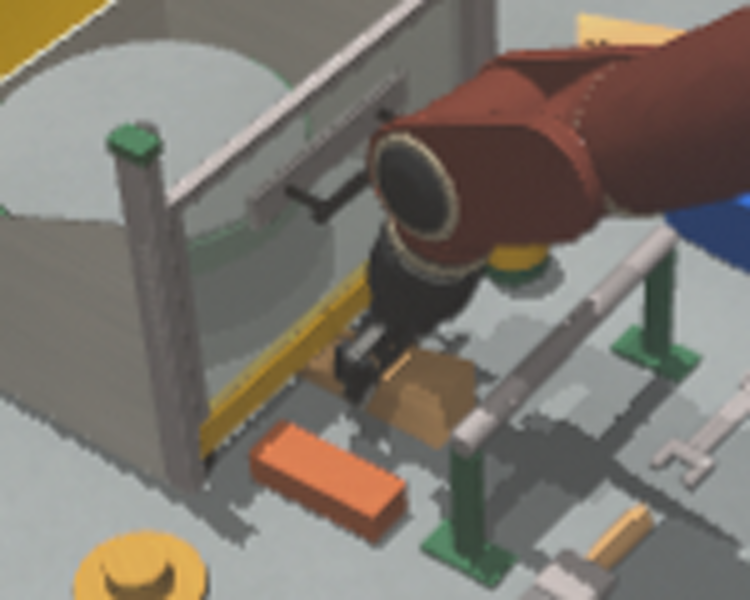

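The grip is at the wedge's middle, with the fingers at about (360,370) in the crop. The wedge hasn't moved. Fourth tug.

Request:
{"op": "step_arm", "data": {
  "deltas": [
    [-0.0023,0,-0.0008,0,0,0,1],
    [-0.0047,0,-0.0017,0,0,0,1],
    [-0.007,0,-0.0026,0,0,0,1],
    [-0.0094,0,-0.0034,0,0,0,1],
    [-0.0117,0,-0.0043,0,0,0,1],
    [-0.0141,0,-0.0051,0,0,0,1],
    [-0.0164,0,-0.006,0,0,0,1],
    [-0.0188,0,-0.0068,0,0,0,1],
    [-0.0211,0,-0.0077,0,0,0,1],
    [-0.0235,0,-0.0086,0,0,0,1],
    [-0.0235,0,-0.0086,0,0,0,1],
    [-0.0235,0,-0.0086,0,0,0,1],
    [-0.0235,0,-0.0086,0,0,0,1],
    [-0.0235,0,-0.0086,0,0,0,1],
    [-0.0235,0,-0.0086,0,0,0,1],
    [-0.0235,0,-0.0086,0,0,0,1]
  ]
}}

```text
time: 15.15
tool_pos: [0.6258, 0.0829, 0.0164]
tool_rot: [-0.008, 0.983, 0.052, 0.174]
contact_force: [-2.7, 0.1, 2.4]
gripper_width: 0.514
```

```bash
python3 - <<'E'
from h import *
st()
shot("side","s9",(230,140,380,260),5)
E
```

```text
t 15.15 tcp [0.6258 0.0829 0.0164] G [0.6221 0.0825 0.0268] lean 20.1 yaw 6.0 F [-2.7  0.1  2.4] w 0.514 yz 0.001
```

View pics/s9.png

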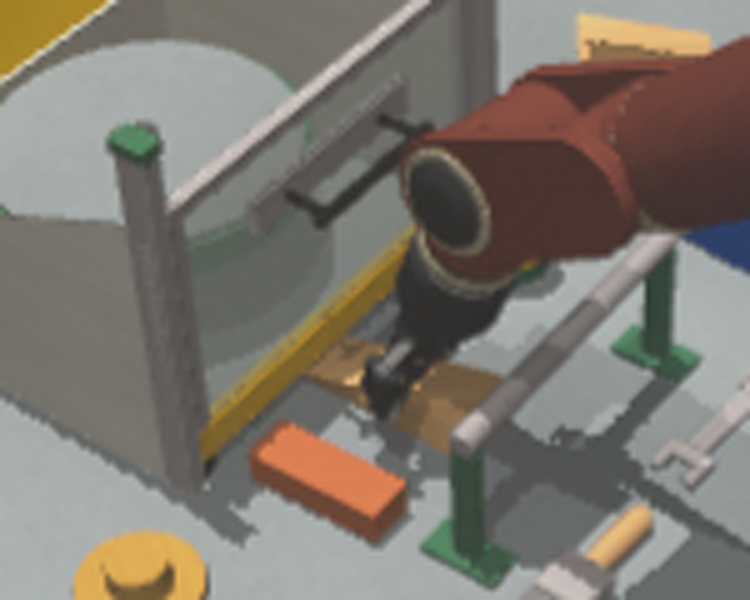

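Force has dropped away and the rail looks seated, so the guard seems shut. The last tug, a little shorter, brings the tip clear of it.

Request:
{"op": "step_arm", "data": {
  "deltas": [
    [-0.002,0,-0.0007,0,0,0,1],
    [-0.004,0,-0.0015,0,0,0,1],
    [-0.006,0,-0.0022,0,0,0,1],
    [-0.008,0,-0.0029,0,0,0,1],
    [-0.01,0,-0.0036,0,0,0,1],
    [-0.012,0,-0.0044,0,0,0,1],
    [-0.014,0,-0.0051,0,0,0,1],
    [-0.016,0,-0.0058,0,0,0,1],
    [-0.018,0,-0.0066,0,0,0,1],
    [-0.02,0,-0.0073,0,0,0,1],
    [-0.021,0,-0.0076,0,0,0,1],
    [-0.021,0,-0.0076,0,0,0,1],
    [-0.021,0,-0.0076,0,0,0,1],
    [-0.021,0,-0.0076,0,0,0,1],
    [-0.021,0,-0.0076,0,0,0,1],
    [-0.021,0,-0.0076,0,0,0,1],
    [-0.021,0,-0.0076,0,0,0,1]
  ]
}}

```text
time: 16.9
tool_pos: [0.6036, 0.0805, 0.0164]
tool_rot: [-0.008, 0.983, 0.052, 0.174]
contact_force: [-3.3, -1.0, 4.8]
gripper_width: 0.513
```

```bash
python3 - <<'E'
from h import *
st()
shot("side","s10",(230,140,380,260),5)
shot("top","t10",(250,120,400,270),4)
R=Rq(manip.state()['tool_rot']).as_matrix(); print("up .14:",R.T@[0,0,.14])
E
```

```text
t 16.9 tcp [0.6036 0.0805 0.0164] G [0.5999 0.0801 0.0268] lean 20.1 yaw 6.0 F [-3.3 -1.   4.8] w 0.513 yz 0.001
up .14: [ 0.04815332  0.00018431 -0.13145807]
```

View pics/s10.png

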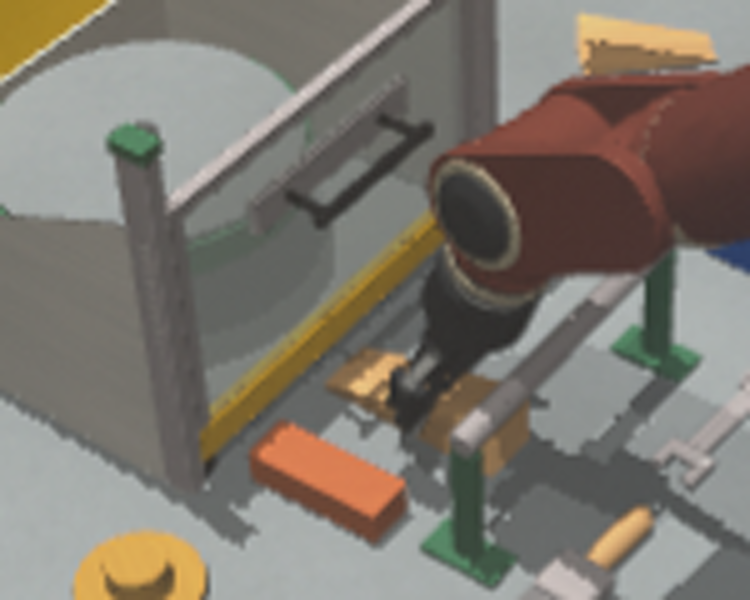

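View pics/t10.png

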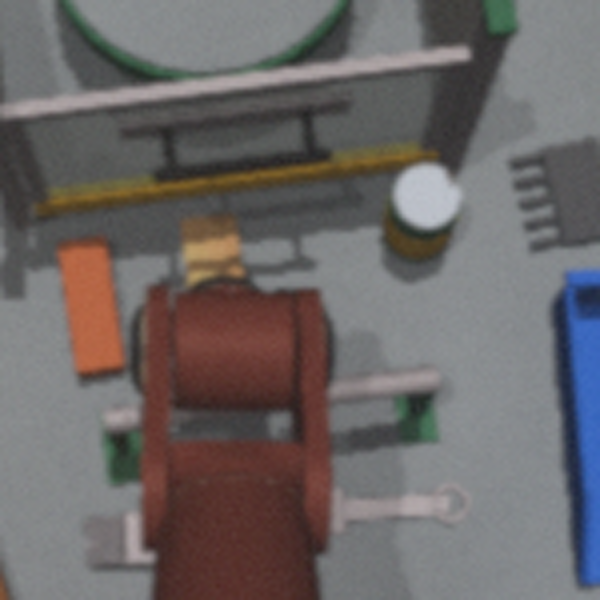

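The tip, at about (212,220) in the top crop, is clear of the rail at (235,185). The handle sits at the same pixels as before the last tug, so the guard is fully down. The heel should stand about 19 mm clear in front of the bar, so I lift straight up.

Request:
{"op": "step_arm", "data": {
  "deltas": [
    [0.0034,0,-0.0094,0,0,0,1],
    [0.0069,0,-0.0188,0,0,0,1],
    [0.0103,0,-0.0282,0,0,0,1],
    [0.014,0,-0.042,0,0,0,1],
    [0.0178,0,-0.0573,0,0,0,1],
    [0.0215,0,-0.07,0,0,0,1],
    [0.025,0,-0.083,0,0,0,1],
    [0.0288,0,-0.096,0,0,0,1],
    [0.034,0,-0.11,0,0,0,1],
    [0.039,0,-0.123,0,0,0,1],
    [0.0425,0,-0.1335,0,0,0,1],
    [0.0425,0,-0.1335,0,0,0,1]
  ]
}}

```text
time: 18.2
tool_pos: [0.5991, 0.0801, 0.1593]
tool_rot: [-0.008, 0.983, 0.052, 0.177]
contact_force: [0.6, -0.9, -1.3]
gripper_width: 0.515
```

```bash
python3 - <<'E'
from h import *
st()
shot("side","s11",(230,110,430,260),4)
p=delta([.50,.06,.21],20,6)
p=delta([.49,-.27,.21],20,0)
E
```

```text
t 18.2 tcp [0.5991 0.0801 0.1593] G [0.5953 0.0797 0.1696] lean 20.4 yaw 6.0 F [ 0.6 -0.9 -1.3] w 0.515 yz 0.002
d [-0.0756  0.0098 -0.0726] r [ 0.002 -0.004  0.   ] | tcp [0.5037 0.0604 0.1997]
d [-0.1174  0.3373 -0.0875] r [-0.034 -0.004  0.099] | tcp [ 0.4938 -0.27    0.1997]
```

View pics/s11.png

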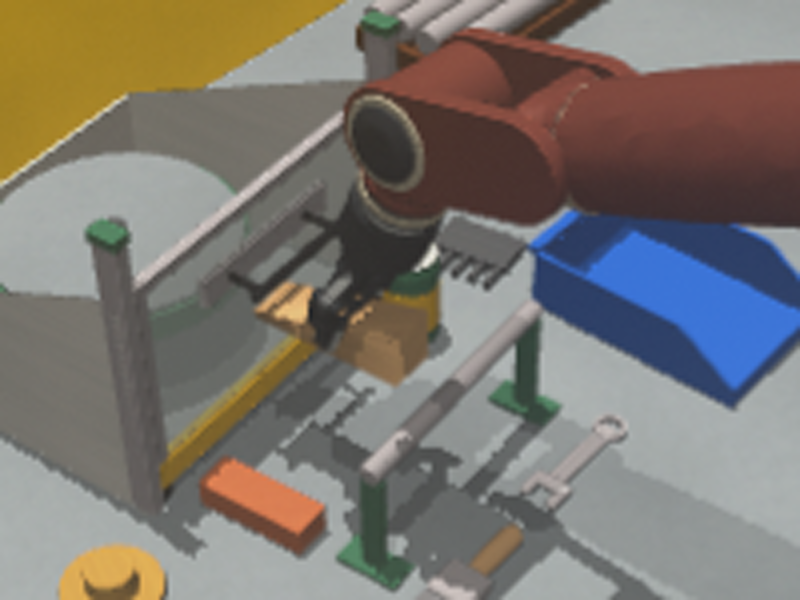

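The wedge hangs level from the hand at about (340,320), above the bar's height and below the handle. I'll back off over the bar, then cross to the bin.

Request:
{"op": "step_arm", "data": {
  "deltas": [
    [-0.014,0,-0.005,0,0,0,1],
    [-0.033,0.002,-0.012,0,0,0,1],
    [-0.056,0.005,-0.021,0,0,0,1],
    [-0.068,0.008,-0.045,0,0,0,1],
    [-0.076,0.012,-0.07,0,0,0,1],
    [-0.08,0.03,-0.075,0,0,0.01,1],
    [-0.084,0.06,-0.078,-0.01,0,0.02,1],
    [-0.088,0.09,-0.08,-0.01,0,0.03,1],
    [-0.092,0.12,-0.082,-0.01,0,0.04,1],
    [-0.096,0.15,-0.084,-0.02,0,0.05,1],
    [-0.1,0.18,-0.085,-0.02,0,0.06,1],
    [-0.104,0.21,-0.086,-0.02,0,0.07,1],
    [-0.108,0.24,-0.087,-0.03,0,0.08,1],
    [-0.112,0.27,-0.0875,-0.03,0,0.09,1],
    [-0.115,0.3,-0.0875,-0.034,-0.004,0.099,1],
    [-0.1174,0.325,-0.0875,-0.034,-0.004,0.099,1],
    [-0.1174,0.3373,-0.0875,-0.034,-0.004,0.099,1],
    [-0.1174,0.3373,-0.0875,-0.034,-0.004,0.099,1]
  ]
}}

```text
time: 20.05
tool_pos: [0.4929, -0.2708, 0.1976]
tool_rot: [-0.001, 0.985, -0.001, 0.172]
contact_force: [0.1, 0.3, -1.9]
gripper_width: 0.516
```

```bash
python3 - <<'E'
from h import *
st()
shot("top","t12",(230,100,470,280),3.3); shot("side","s12",(230,110,460,260),3.4)
E
```

```text
t 20.05 tcp [ 0.4929 -0.2708  0.1976] G [ 0.4892 -0.2708  0.2079] lean 19.8 yaw -0.1 F [ 0.1  0.3 -1.9] w 0.516 yz -0.002
```

View pics/t12.png

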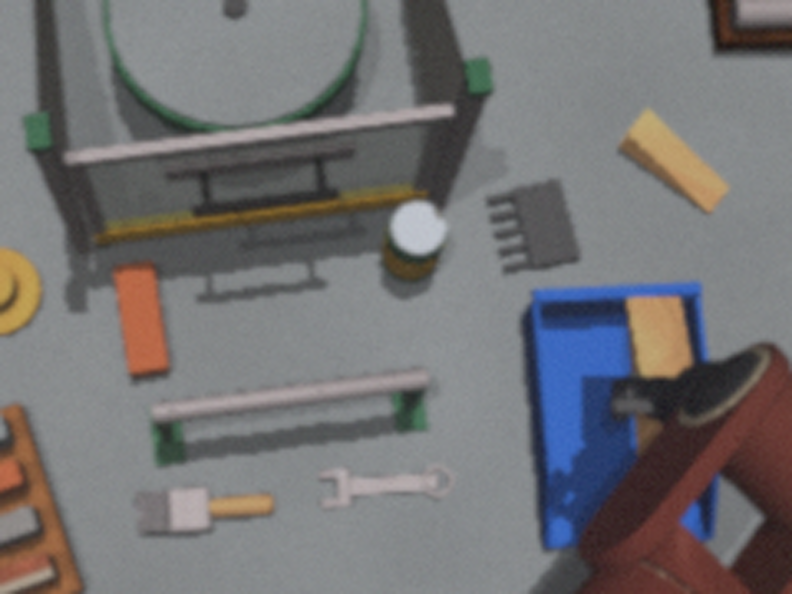

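View pics/s12.png

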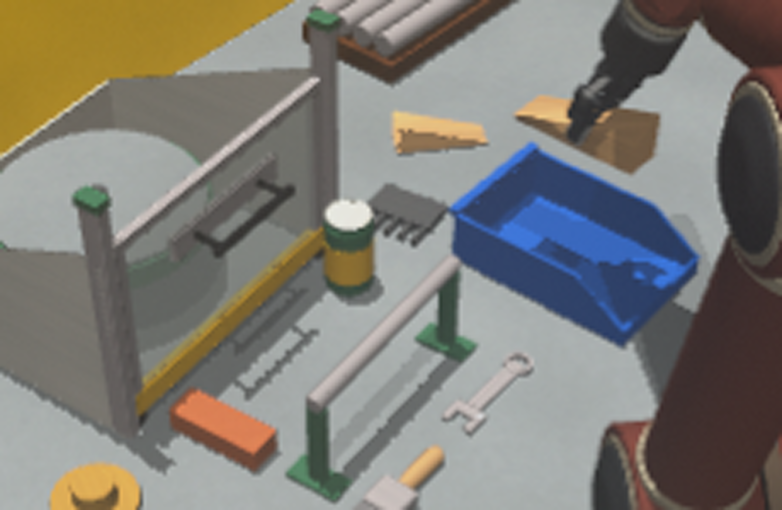

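The wedge hangs level over the bin. Parallax puts it off to the right in the top view, but its computed place is the bin's centre. Now the lowering.

Request:
{"op": "step_arm", "data": {
  "deltas": [
    [-0.005,0,0.014,0,0,0,1],
    [-0.013,0,0.036,0,0,0,1],
    [-0.023,0,0.063,0,0,0,1],
    [-0.032,0,0.09,0,0,0,1],
    [-0.041,0,0.113,0,0,0,1],
    [-0.047,0,0.13,0,0,0,1],
    [-0.051,0,0.141,0,0,0,1],
    [-0.0545,0,0.151,0,0,0,1],
    [-0.056,0,0.1555,0,0,0,1],
    [-0.057,0,0.158,0,0,0,1],
    [-0.057,0,0.158,0,0,0,1],
    [-0.057,0,0.158,0,0,0,1]
  ]
}}

```text
time: 21.35
tool_pos: [0.494, -0.2704, 0.0315]
tool_rot: [0.0, 0.985, -0.0, 0.173]
contact_force: [-1.0, 0.4, -1.3]
gripper_width: 0.52
```

```bash
python3 - <<'E'
from h import *
st()
shot("top","t13",(330,120,480,280),4); shot("side","s13",(330,120,460,230),5)
E
```

```text
t 21.35 tcp [ 0.494  -0.2704  0.0315] G [ 0.4902 -0.2704  0.0418] lean 20.0 yaw -0.0 F [-1.   0.4 -1.3] w 0.52 yz 0.0
```

View pics/t13.png

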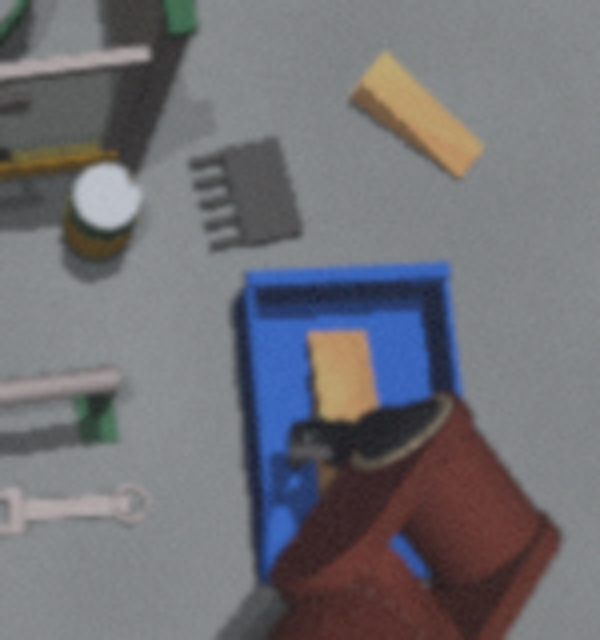

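View pics/s13.png

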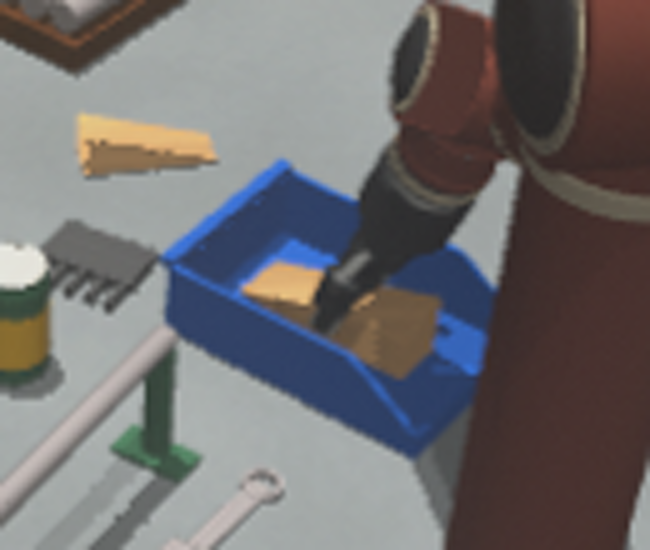

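The wedge is inside the bin walls, about 9 mm above the floor.

Request:
{"op": "step_arm", "data": {
  "deltas": [
    [-0.001,0,0.003,0,0,0,1],
    [-0.002,0,0.0055,0,0,0,1],
    [-0.0025,0,0.007,0,0,0,1],
    [-0.003,0,0.0085,0,0,0,1],
    [-0.003,0,0.0085,0,0,0,1]
  ]
}}

```text
time: 21.95
tool_pos: [0.4936, -0.27, 0.0216]
tool_rot: [-0.0, 0.985, -0.0, 0.173]
contact_force: [0.6, 0.2, -1.4]
gripper_width: 0.517
```

```bash
python3 - <<'E'
from h import *
st()
E
```

```text
t 21.95 tcp [ 0.4936 -0.27    0.0216] G [ 0.4899 -0.27    0.032 ] lean 19.9 yaw -0.0 F [ 0.6  0.2 -1.4] w 0.517 yz -0.0
```

Request:
{"op": "step_arm", "data": {
  "deltas": [
    [-0.0003,0,0.001,0,0,0,1],
    [-0.0007,0,0.002,0,0,0,1],
    [-0.0007,0,0.002,0,0,0,1]
  ]
}}

```text
time: 22.25
tool_pos: [0.4947, -0.2707, 0.0214]
tool_rot: [0.0, 0.985, 0.0, 0.174]
contact_force: [-3.7, 2.0, 7.5]
gripper_width: 0.518
```

```bash
python3 - <<'E'
from h import *
st()
E
```

```text
t 22.25 tcp [ 0.4947 -0.2707  0.0214] G [ 0.4909 -0.2706  0.0317] lean 20.0 yaw 0.0 F [-3.7  2.   7.5] w 0.518 yz 0.001
```

Contact with the floor: 7.5 N upward. Opening, then withdrawing along the tool axis.

Request:
{"op": "step_arm", "data": {
  "deltas": [
    [0,0,0,0,0,0,0.3],
    [0,0,0,0,0,0,0],
    [0,0,0,0,0,0,-0.3],
    [0,0,0,0,0,0,-0.5],
    [0,0,0,0,0,0,-0.5],
    [0,0,-0.005,0,0,0,-0.5],
    [0,0,-0.015,0,0,0,-0.5],
    [0,0,-0.03,0,0,0,-0.5],
    [0,0,-0.05,0,0,0,-0.5],
    [0,0,-0.08,0,0,0,-0.5],
    [0,0,-0.11,0,0,0,-0.5],
    [0,0,-0.14,0,0,0,-0.5],
    [0,0,-0.17,0,0,0,-0.5],
    [0,0,-0.2,0,0,0,-0.5],
    [0,0,-0.21,0,0,0,-0.5],
    [0,0,-0.21,0,0,0,-0.5]
  ]
}}

```text
time: 23.85
tool_pos: [0.4224, -0.2708, 0.2193]
tool_rot: [0.002, 0.985, -0.0, 0.174]
contact_force: [0.4, -0.2, 0.4]
gripper_width: 0.745
```

```bash
python3 - <<'E'
from h import *
st()
shot("top","t14",(230,100,470,280),3.3); shot("side","s14",(230,110,460,260),3.4)
E
```

```text
t 23.85 tcp [ 0.4224 -0.2708  0.2193] G [ 0.4186 -0.2708  0.2296] lean 20.1 yaw -0.0 F [ 0.4 -0.2  0.4] w 0.745 yz 0.003
```

View pics/t14.png

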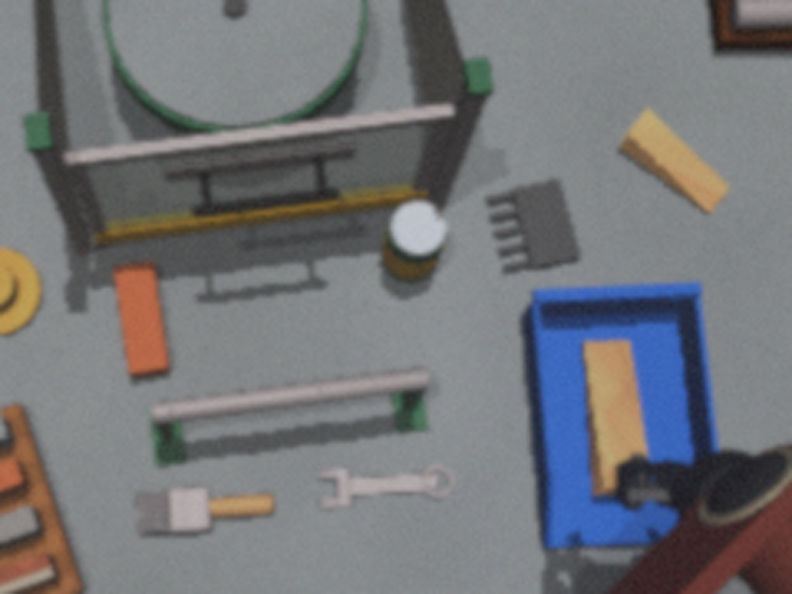

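View pics/s14.png

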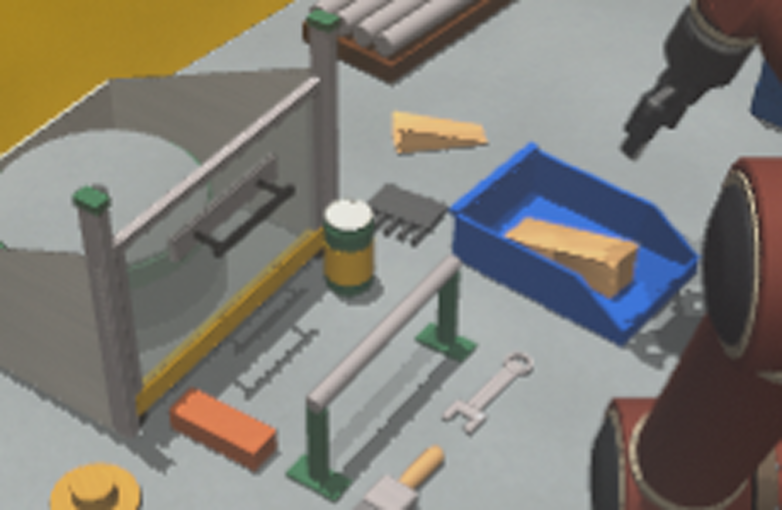

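The wedge lies flat in the bin at (615,415) in the top crop. I'll check the guard's height and whether anything else moved against the first pictures.

```bash
python3 - <<'E'
from h import *
g=lambda n:cv2.imread(f"pics/{n}.png")
# bystander centroids by matching patches start vs end (top view)
a,b=g("top0"),g("t14_raw")
for n,(x0,y0,x1,y1) in dict(block=(262,178,284,216),can=(344,160,368,188),comb=(378,150,406,186),spanner=(326,236,368,256),brush=(270,246,314,264),flange=(214,174,244,204),bar=(274,208,362,240),rack=(196,222,258,294)).items():
    r=cv2.matchTemplate(b[y0-5:y1+5,x0-5:x1+5],a[y0:y1,x0:x1],cv2.TM_CCOEFF_NORMED); _,v,_,l=cv2.minMaxLoc(r); print(n,(l[0]-5,l[1]-5),round(v,3))
# guard height: track black handle and rail in side view, start vs end
a,b=g("side0"),g("s14_raw")
def yel(im):
    h=cv2.cvtColor(im,cv2.COLOR_BGR2HSV); m=cv2.inRange(h,(18,150,90),(32,255,255)); out={}
    for x in(278,284,305,310):
        c=np.where(m[150:230,x])[0]+150; out[x]=(c.min(),c.max()) if len(c) else None
    return out
print(yel(a),yel(b))
X=np.array([.704,.0634,.0395]); print(proj("side",[X,X-[0,0,.0275]]))
E
```

```text
block (0, 0) 0.974
can (0, 0) 0.986
comb (0, 0) 0.995
spanner (0, 0) 0.983
brush (0, 0) 0.995
flange (0, 0) 0.995
bar (0, 0) 0.996
rack (0, 0) 0.997
{278: (np.int64(212), np.int64(217)), 284: (np.int64(207), np.int64(212)), 305: (np.int64(188), np.int64(193)), 310: (np.int64(183), np.int64(188))} {278: (np.int64(218), np.int64(223)), 284: (np.int64(213), np.int64(218)), 305: (np.int64(194), np.int64(199)), 310: (np.int64(189), np.int64(194))}
[[297.95135746 199.97416238]
 [298.3454185  205.36301162]]
```

```bash
python3 - <<'E'
from h import *
print(manip.job_done()); st()
E
```

```text
the job is handed in; nothing more can be done
None
the job is handed in; nothing more can be done
```

I drew the wedge out in five tugs: four of about 25 mm and a last one of about 22 mm, with at least half a second's pause after each. I took hold afresh twice, before the rest bar could stop the hand. The guard followed the wedge down with no sign of a drop. The wedge was then set down flat in the blue bin, and the job was handed in at about 24 s.

- **Guard:** in the side view the rail came down 6 px, against about 5.4 px expected for the full 27.5 mm. It did not move during the last tug, so I take it as fully shut.
- **Wedge:** it lies flat inside the bin, and the gripper is clear of it and of everything else.
- **Bystanders:** in the top view, the abrasive block, can, comb jaw, spanner, brush, flange, rest bar and stone rack show no shift from the first picture.
- **Force:** the readings at the end of each move stayed below about 10 N. I did not see the values in between.

No check failed. The only disagreement was a few millimetres between the two camera views when I first located the wedge; I used the average.

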